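# Stop the letter scale from rocking

## Task

The letter scale on the desk rocks on one of its four corners: press down gently on the corners of its white plate with the fingertips until you have felt the one that gives. Then press the orange shim lever beside that corner down flat and leave it down, leaving the other three levers standing up and unforced. Only touch and press: do not lift anything, and leave the tape roll on the pan and the other things lying about where they are.

Things in the scene. Friction and masses are not known exactly. Their poses are not given: they have to be found in the camera images.
- scale: desk letter scale, fixed; origin on the desk under its centre; x from its front edge (dark display) to its back, y left. White plate 160 mm square, top 40 mm up, sprung level; round steel pan 96 mm wide, top 58 mm, in its middle. Black underframe with four ears (36 mm wide, walls 30 mm high) at x = +-62, |y| = 80 to 140 mm, one beside each corner, each with an orange shim lever
- corner_front_left (a point): dark dot on the plate's top at its front left corner, the place to press; x = -62, y = +62, z = 40 mm from the scale's origin. Only the rocking corner gives: it sinks 4 mm at about 3.5 N, is solid there, and springs back; the others sink under 1 mm. Press with 5 to 8 N, never 40 N
- corner_front_right (a point): dark dot on the plate's top at its front right corner, the place to press; x = -62, y = -62, z = 40 mm from the scale's origin. Only the rocking corner gives: it sinks 4 mm at about 3.5 N, is solid there, and springs back; the others sink under 1 mm. Press with 5 to 8 N, never 40 N
- corner_back_left (a point): dark dot on the plate's top at its back left corner, the place to press; x = +62, y = +62, z = 40 mm from the scale's origin. Only the rocking corner gives: it sinks 4 mm at about 3.5 N, is solid there, and springs back; the others sink under 1 mm. Press with 5 to 8 N, never 40 N
- corner_back_right (a point): dark dot on the plate's top at its back right corner, the place to press; x = +62, y = -62, z = 40 mm from the scale's origin. Only the rocking corner gives: it sinks 4 mm at about 3.5 N, is solid there, and springs back; the others sink under 1 mm. Press with 5 to 8 N, never 40 N
- tip_front_left (a point): place to press on the front left corner's orange shim lever: top face, mid-width, 10 mm from the free end. Lever 28 mm wide, 52 mm long, runs outward (+y of the scale) from a hinge at y = +82, z = 33 mm; this point is 42 mm from the hinge, about 53 mm over the desk while up, 36 mm and 5 mm farther out when flat
- tip_front_right (a point): place to press on the front right corner's orange shim lever: top face, mid-width, 10 mm from the free end. Lever 28 mm wide, 52 mm long, runs outward (-y of the scale) from a hinge at y = -82, z = 33 mm; this point is 42 mm from the hinge, about 53 mm over the desk while up, 36 mm and 5 mm farther out when flat
- tip_back_left (a point): place to press on the back left corner's orange shim lever: top face, mid-width, 10 mm from the free end. Lever 28 mm wide, 52 mm long, runs outward (+y of the scale) from a hinge at y = +82, z = 33 mm; this point is 42 mm from the hinge, about 53 mm over the desk while up, 36 mm and 5 mm farther out when flat
- tip_back_right (a point): place to press on the back right corner's orange shim lever: top face, mid-width, 10 mm from the free end. Lever 28 mm wide, 52 mm long, runs outward (-y of the scale) from a hinge at y = -82, z = 33 mm; this point is 42 mm from the hinge, about 53 mm over the desk while up, 36 mm and 5 mm farther out when flat
- shim_front_left (a joint): angle of the front left corner's shim lever, rad: 0 up (24 degrees), 0.42 flat; starts at 0 to 0.06. Beside the rocking corner it goes down at about 4.5 N on its place to press, stays where left, and when flat props the plate. Beside a sound corner it is blocked at about 0.09: do not force it (12 N on a lever not yet down is a fault)
- shim_front_right (a joint): angle of the front right corner's shim lever, rad: 0 up (24 degrees), 0.42 flat; starts at 0 to 0.06. Beside the rocking corner it goes down at about 4.5 N on its place to press, stays where left, and when flat props the plate. Beside a sound corner it is blocked at about 0.09: do not force it (12 N on a lever not yet down is a fault)
- shim_back_left (a joint): angle of the back left corner's shim lever, rad: 0 up (24 degrees), 0.42 flat; starts at 0 to 0.06. Beside the rocking corner it goes down at about 4.5 N on its place to press, stays where left, and when flat props the plate. Beside a sound corner it is blocked at about 0.09: do not force it (12 N on a lever not yet down is a fault)
- shim_back_right (a joint): angle of the back right corner's shim lever, rad: 0 up (24 degrees), 0.42 flat; starts at 0 to 0.06. Beside the rocking corner it goes down at about 4.5 N on its place to press, stays where left, and when flat props the plate. Beside a sound corner it is blocked at about 0.09: do not force it (12 N on a lever not yet down is a fault)
- tape_roll: black tape roll, 62 mm wide, 19 mm high, lying loose on the pan; origin at the centre of its underside; leave it alone
- tablet_can: small white can with a blue cap, 40 mm wide, 55 mm high, standing loose between the two left levers; origin at the centre of its underside; leave it alone
- green_pen: green pen lying on the desk left of the scale, 145 mm long; loose, leave it alone
- usb: dark USB stick, 50 mm long, right of the scale; loose, leave it alone
- cell: battery cell lying right of the scale, 50 mm long, 14 mm thick; loose, leave it alone

How it is judged:
On the way, in this order (a step that is already met when the one before it is completed fails the run):
1. the rocking corner of the plate has been pressed down with the finger by at least 2.5 mm while all the levers stand up (height (world z) of any of corner_front_left, corner_front_right, corner_back_left, corner_back_right below 0.0375 m and contact force between the fingers and plate above 1 N and value of joint each of shim_front_left, shim_front_right, shim_back_left, shim_back_right below 0.2 rad), for 0.05 s.
2. that corner's shim lever has been pressed flat (value of joint any of shim_front_left, shim_front_right, shim_back_left, shim_back_right above 0.35 rad), for 0.2 s.
At the end, for the whole second after the job is handed in: the shim lever of the rocking corner is flat (more than 0.35 of 0.42 rad; only there can a lever go down), the other three stand up (less than 0.2 rad), and that corner of the plate is back at its height within 2.5 mm (((value of joint shim_front_left above 0.35 rad and value of joint each of shim_front_right, shim_back_left, shim_back_right below 0.2 rad and height (world z) of corner_front_left above 0.0375 m) or (value of joint shim_front_right above 0.35 rad and value of joint each of shim_front_left, shim_back_left, shim_back_right below 0.2 rad and height (world z) of corner_front_right above 0.0375 m) or (value of joint shim_back_left above 0.35 rad and value of joint each of shim_front_left, shim_front_right, shim_back_right below 0.2 rad and height (world z) of corner_back_left above 0.0375 m) or (value of joint shim_back_right above 0.35 rad and value of joint each of shim_front_left, shim_front_right, shim_back_left below 0.2 rad and height (world z) of corner_back_right above 0.0375 m))); the robot touches nothing.
It fails at once if a blocked lever was forced (more than 12 N on a lever that is not down) ((contact force between the fingers and shim_front_left above 12 N and value of joint shim_front_left below 0.3 rad) or (contact force between the fingers and shim_front_right above 12 N and value of joint shim_front_right below 0.3 rad) or (contact force between the fingers and shim_back_left above 12 N and value of joint shim_back_left below 0.3 rad) or (contact force between the fingers and shim_back_right above 12 N and value of joint shim_back_right below 0.3 rad)).
It fails at once if the plate was pressed hard (40 N) (contact force between the fingers and plate above 40 N).
It fails at once if a loose thing was lifted, knocked or shifted by more than 25 mm (distance of any of tape_roll, tablet_can, green_pen, usb, cell from where it was at the start of the episode above 0.025 m).
It also fails if it takes over 51 s, if anything falls off the work surface, if the arm or the gripper's body presses on something with over 40 N, if the wrist force passes 120 N, or if a joint passes its speed limit or range.

## Robot

A 7-joint arm with a two-finger parallel gripper is mounted at the origin on a cart in front of the work surface, level with it; the furniture and walls round the work are solid. World frame = base frame: x ahead of the robot, y to its left, z up, the work surface at z = 0. Lengths are in m, angles in rad, forces in N, time in s.
With the tool pointing down it reaches from about 0.425 to 0.925 m from the base axis. Payload 6.8 kg.
Tool frame: the origin (TCP) lies at the very end of the fingers, on their centre line; the grasp point (between the pads) lies 19 mm behind it (r.hold_point_z is the distance from the TCP to the grasp point, in m); z points along the fingers, y is the line along which they close (so a half turn about z gives the same grasp; the last joint's range is limited). The gripper opens to 85 mm and grips with 20 to 120 N. Pads are 22 mm wide; open, the fingers measure 114 mm over their backs; the gripper's body (76 mm by 85 mm) begins 54 mm behind the grasp point. The pads swing forward as they close: fully open they stand 13 mm farther back than shut.
Start: joints at [-1.299, 0.477, 0.022, 1.555, -0.011, 1.109, -0.083], TCP at [0.25, 0.627, 0.231] pointing down, gripper open.
Joint ranges: [-2.96, 2.96], [-0.34, 2.1], [-1.41, 1.46], [0.24, 2.44], [-1.37, 4.51], [0.17, 1.92], [-2.96, 2.96]. Speed limits (rad/s): [2.39, 2.39, 3.14, 3.14, 3.14, 3.14, 3.14].

## Interface

Orientations are given as a rotation vector (axis times angle).
In Python, from plant import r gives the robot as it stands. The module is installed in compiled form; this text tells all that it offers.
- The arm moves only by the shell command python3 -m crank 'ROWS' [FORCE]. ROWS is JSON, a list of rows, each a list of 7 numbers: the closure in counts, from 0 (fully open) to 255 (shut), then the shift along the tool's x, y, z in mm, then the turn, a rotation vector about the tool's x, y, z in rad. In form: [[claw, tx, ty, tz, rx, ry, rz], ...]. A call has 1 to 10 rows; each row is the pose to reach, as a shift and turn from the pose commanded when the call began, along the tool's axes at that moment; what a row does not reach only later rows make up. A row lasts 1/10 s, in which the tool goes at most 50 mm and 8.59 degrees, less where a joint would pass 70% of its speed; a pose out of reach is approached as far as the arm can. A call with a gripper value outside its range is refused whole. The fingers move at their own pace and stop on an object; FORCE is the grip in N (left out, the last holds). Time passes only in rows, so rows that repeat a pose let the fingers close. It gives the time, the measured TCP pose, the force, the opening and the grip force at its end, in the units of the state.
- r.read_state(): the state, without advancing time (a new reading comes with each control period).
- r.read_camera(name): name is "scene" or "top" or "wrist"; returns the picture (420x560x3 uint8, red, green, blue); there is no depth.
- r.camera_model(name): a dict with "intrinsics" (3x3 intrinsics, pixels), "rvec" (rotation vector, rad) and "tvec" (3), from world to camera coordinates, as OpenCV has them. Camera axes: x right, y down, z forward; pixel columns grow to the right and rows downward; lengths in m; the calibration is good to about 2 mm. A picture is of the moment at which its call begins: read the wrist's pose just before it. camera_model takes no time and is no camera call; for the wrist camera it gives the pose at the moment of the call.
- r.job_done(): hands the job in; it is judged then, once.
The state is a dict: "clock": time; "joint_pos": joint angles; "dq": joint speeds; "joint_torque": joint torques, N m; "tool_pos": TCP position; "orientation": TCP orientation; "contact_force": force on the tool from outside, world axes, zero at the start; "ft_torque": the same for the moment, N m; "width": finger opening in m; "finger_force": force on a finger pad.
Only numpy, scipy, OpenCV 4.12 (cv2) and the standard library are available. Lean on these libraries where they do the work, as an engineer would, in place of code of your own. Each camera call takes 0.05 s, during which the arm holds its last target. There are 200 camera calls.

## Working session

There is one attempt and no reset: what is moved stays moved. The work goes in short steps, Python scripts to look and compute and a shell command to move; the robot and the scene stay as the last step left them, time stands still between calls to the robot, and variables do not carry over. Pictures are saved under pics/ and viewed, at most 10 in all, crops included, and the job is handed in when it is done.

```bash
mkdir -p pics
python3 - <<'E'
from plant import r
import cv2,numpy as np
s=r.read_state();print({k:np.round(v,3) for k,v in s.items()})
for n in("scene","top"):
    im=r.read_camera(n);cv2.imwrite(f"pics/{n}0.png",im[:,:,::-1])
    m=r.camera_model(n);print(n,m)
E
```

```text
{'clock': np.float64(0.0), 'joint_pos': array([-1.299,  0.478,  0.022,  1.556, -0.011,  1.109, -0.083]), 'dq': array([ 0.   ,  0.001,  0.   ,  0.002,  0.001,  0.   , -0.001]), 'joint_torque': array([-2.0000e-03, -5.9644e+01,  1.6070e+00, -2.8120e+01,  1.2000e-02,
        9.0000e-03,  0.0000e+00]), 'tool_pos': array([0.25 , 0.626, 0.23 ]), 'orientation': array([-5.930e-01, -3.085e+00,  3.000e-03]), 'contact_force': array([-0.225,  0.672,  0.432]), 'ft_torque': array([0.064, 0.028, 0.04 ]), 'finger_force': np.float64(0.0), 'width': np.float64(0.085)}
scene {'intrinsics': array([[414.51741312,   0.        , 284.60304754],
       [  0.        , 414.51741312, 212.64264834],
       [  0.        ,   0.        ,   1.        ]]), 'rvec': array([ 1.89206383, -0.73384248,  0.47927059]), 'tvec': array([-0.43024965,  0.21956674,  0.54841697])}
top {'intrinsics': array([[401.36521938,   0.        , 280.36749911],
       [  0.        , 401.36521938, 215.1757396 ],
       [  0.        ,   0.        ,   1.        ]]), 'rvec': array([ 2.16275766, -2.19174167,  0.08871773]), 'tvec': array([-0.01247673,  0.55210224,  1.13496216])}
```

View pics/top0.png

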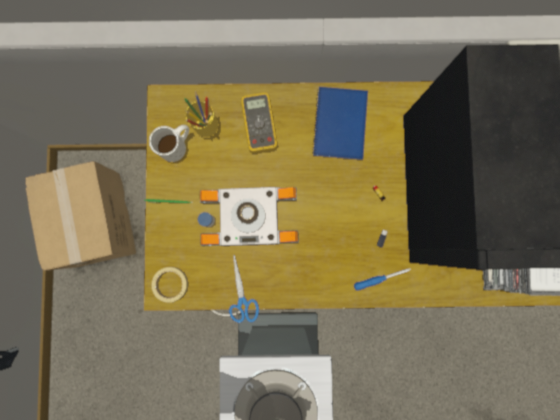

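View pics/scene0.png

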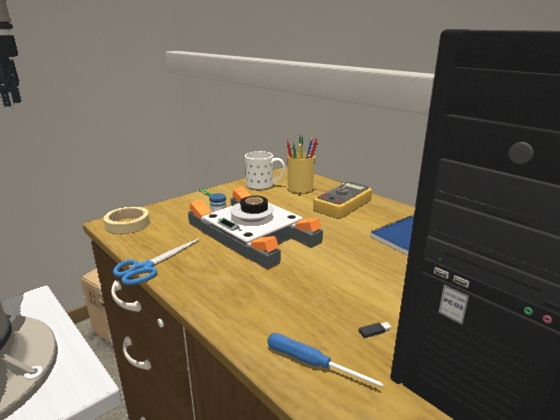

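The top view shows the scale at about px (248,216), its display at (249,239) facing the robot. The plate dots are near (228,195), (269,195), (227,238) and (270,238), and the orange levers are at (210,196), (287,194), (210,239) and (288,237). In the scene view the scale is centred near (255,220). Next I'll refine the dots in both views.

```bash
cat > h.py <<'E'
import cv2,numpy as np
from plant import r
def model(n):
    m=r.camera_model(n);K=np.array(m["intrinsics"]);R=cv2.Rodrigues(np.array(m["rvec"]))[0];return K,R,np.array(m["tvec"]).ravel()
def onplane(M,px,z):
    K,R,t=M;d=R.T@np.linalg.inv(K)@np.array([px[0],px[1],1.]);c=-R.T@t;return c+d*(z-c[2])/d[2]
def proj(M,X):
    K,R,t=M;p=(K@(R@np.array(X,float).T+t[:,None]));return (p[:2]/p[2]).T
def tri(Ms,pxs):
    P=[K@np.c_[R,t] for K,R,t in Ms];X=cv2.triangulatePoints(P[0],P[1],np.array(pxs[0],float).T,np.array(pxs[1],float).T);return (X[:3]/X[3]).T
def blobs(g,x0,y0,x1,y1,lo,hi,thr):
    m=(g[y0:y1,x0:x1]<thr).astype(np.uint8);n,l,s,c=cv2.connectedComponentsWithStats(m)
    return [(c[i]+[x0,y0],s[i][4]) for i in range(1,n) if lo<=s[i][4]<=hi]
E
python3 - <<'E'
from h import *
T=cv2.imread("pics/top0.png",0);S=cv2.imread("pics/scene0.png",0)
print("top",[(c.round(1),a) for c,a in blobs(T,216,185,282,248,4,80,110)])
print("scene",[(c.round(1),a) for c,a in blobs(S,195,195,310,245,4,80,110)])
M=model("top")
for p in [(228,195),(269,195),(227,238),(270,238)]: print(onplane(M,p,.04).round(3))
# predicted dots in scene
print(proj(model("scene"),[onplane(M,p,.04) for p in [(228,195),(269,195),(227,238),(270,238)]]).round(1))
a=cv2.imread("pics/top0.png")[180:255,190:310];b=cv2.imread("pics/scene0.png")[185:265,180:330]
a=cv2.resize(a,None,fx=5,fy=5,interpolation=cv2.INTER_CUBIC)[:,:600];b=cv2.resize(b,(600,225*600//420),interpolation=cv2.INTER_CUBIC)[:225]
b=cv2.resize(cv2.imread("pics/scene0.png")[192:247,180:330],(600,220),interpolation=cv2.INTER_CUBIC)
cv2.imwrite("pics/crop.png",np.vstack([a,b]))
E
```

```text
top [(array([269. , 193.2]), np.int32(19)), (array([225.6, 194.5]), np.int32(17)), (array([279.2, 199.9]), np.int32(9)), (array([216.9, 202.1]), np.int32(8)), (array([226.7, 238.1]), np.int32(18)), (array([270.4, 236.5]), np.int32(17)), (array([248.4, 239.3]), np.int32(55))]
scene [(array([212.4, 215.7]), np.int32(16)), (array([291.1, 216.7]), np.int32(16)), (array([252.4, 219.8]), np.int32(48)), (array([227.1, 222.8]), np.int32(71)), (array([236.6, 227.6]), np.int32(9)), (array([247.6, 234.3]), np.int32(26)), (array([196.5, 241.8]), np.int32(4))]
[0.61  0.129 0.04 ]
[0.609 0.012 0.04 ]
[0.488 0.132 0.04 ]
[0.486 0.01  0.04 ]
[[256.3 202.2]
 [289.2 217.8]
 [212.5 216.2]
 [245.5 235.2]]
```

View pics/crop.png

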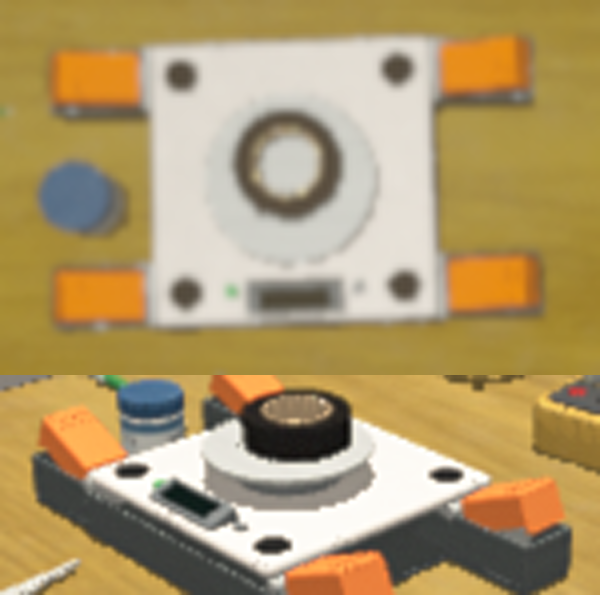

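The crop shows four plate dots and four raised levers. The tape roll sits near the pan's centre and the can between the left levers. I'll fit the scale's pose from these.

```bash
cat >> h.py <<'E'
from scipy.spatial.transform import Rotation as Ro
def rel(target,R1=None):
    s=r.read_state();R=Ro.from_rotvec(s["orientation"]);p=np.array(s["tool_pos"])
    R1=R if R1 is None else R1
    return (R.inv().apply(np.array(target)-p)*1000).round(1),(R.inv()*R1).as_rotvec().round(3)
E
python3 - <<'E'
from h import *
M,S=model("top"),model("scene")
T=[(225.6,194.5),(269,193.2),(226.7,238.1),(270.4,236.5)] # BL BR FL FR
L=np.array([[62,62],[62,-62],[-62,62],[-62,-62]])/1000
W=np.array([onplane(M,p,.04) for p in T])
X=tri([M,S],[[T[1],T[2],T[3]],[(291.1,216.7),(212.4,215.7),(247.6,234.3)]]);print("tri BR FL FR",X.round(4));print("plane",W.round(4))
c=W[:,:2].mean(0);d=W[:,:2]-c
yaw=np.arctan2((L[:,0]*d[:,1]-L[:,1]*d[:,0]).sum(),(L*d).sum());
A=np.array([[np.cos(yaw),-np.sin(yaw)],[np.sin(yaw),np.cos(yaw)]])
print("c",c,"yaw",yaw,"res mm",((L@A.T+c-W[:,:2])*1000).round(1), "scale",np.linalg.norm(d,axis=1)/.0877)
# scene-only, plane z=.04
for p in [(291.1,216.7),(212.4,215.7),(247.6,234.3)]: print(onplane(S,p,.04).round(4))
np.savez("scale.npz",c=c,yaw=yaw)
z=np.array([0,0,-1.]);x=-np.r_[A@[1,0],0];R1=Ro.from_matrix(np.c_[x,np.cross(z,x),z])
print(rel(np.r_[A@[-.062,.062]+c,.12],R1)); print(R1.as_rotvec())
E
```

```text
tri BR FL FR [[0.6139 0.0116 0.041 ]
 [0.4876 0.1326 0.0409]
 [0.4903 0.0091 0.041 ]]
plane [[0.6118 0.1358 0.04  ]
 [0.6139 0.0118 0.04  ]
 [0.4874 0.1329 0.04  ]
 [0.4903 0.0092 0.04  ]]
c [0.55085396 0.07241846] yaw 0.021101491489546865 res mm [[-0.3 -0.1]
 [ 0.2 -0. ]
 [ 0.2  0.2]
 [-0.1 -0. ]] scale [1.00313404 0.9974357  0.99976733 0.99875698]
[0.6156 0.013  0.04  ]
[0.4888 0.1342 0.04  ]
[0.4916 0.0106 0.04  ]
(array([-403.4, -370. ,  111.1]), array([-0.002, -0.   , -0.401]))
[ 0.03314553 -3.1414178  -0.        ]
```

```bash
python3 -m crank '[[255,-403,-370,60,0,0,-0.4],[255,-403,-370,60,0,0,-0.4],[255,-403,-370,60,0,0,-0.4],[255,-403,-370,60,0,0,-0.4],[255,-403,-370,60,0,0,-0.4],[255,-403,-370,60,0,0,-0.4],[255,-403,-370,60,0,0,-0.4],[255,-403,-370,60,0,0,-0.4],[255,-403,-370,60,0,0,-0.4],[255,-403,-370,60,0,0,-0.4]]'
cat >> h.py <<'E'
def goal(lx,ly,z):
    q=np.load("scale.npz");w=float(q["yaw"]);A=np.array([[np.cos(w),-np.sin(w)],[np.sin(w),np.cos(w)]])
    z0=np.array([0,0,-1.]);x=-np.r_[A@[1,0],0]
    print(rel(np.r_[A@[lx,ly]+q["c"],z],Ro.from_matrix(np.c_[x,np.cross(z0,x),z0])))
E
python3 -c "
from h import *
goal(-.062,.062,.065);print(r.read_state()['contact_force'])"
```

```text
clock: 1.1
tool_pos: [0.466, 0.177, 0.1766]
orientation: [0.032, -3.141, -0.0]
contact_force: [1.2, 0.2, -0.7]
width: -0.0001
finger_force: 0.0
(array([-20.7, -44.4, 111.6]), array([ 0.   , -0.   , -0.001]))
[ 1.15416906  0.17960753 -0.69019157]
```

```bash
python3 -m crank '[[255,-21,-44,50,0,0,0],[255,-21,-44,90,0,0,0],[255,-21,-44,100,0,0,0],[255,-21,-44,100,0,0,0],[255,-21,-44,100,0,0,0],[255,-21,-44,100,0,0,0]]'
python3 - <<'E'
from h import *
goal(-.062,.062,.042)
for i in range(3): print(r.read_state()['contact_force'])
im=r.read_camera("scene")[170:260,160:340];cv2.imwrite("pics/s1.png",cv2.resize(im[:,:,::-1],None,fx=4,fy=4))
E
```

```text
clock: 1.7
tool_pos: [0.4884, 0.1364, 0.0781]
orientation: [-0.033, 3.139, 0.002]
contact_force: [-0.0, -0.6, 0.5]
width: 0.0
finger_force: 0.0
(array([ 0.9, -3.3, 36.1]), array([0.001, 0.002, 0.   ]))
[-0.04233497 -0.60106446  0.52559566]
[-0.04233497 -0.60106446  0.52559566]
[-0.04233497 -0.60106446  0.52559566]
```

View pics/s1.png

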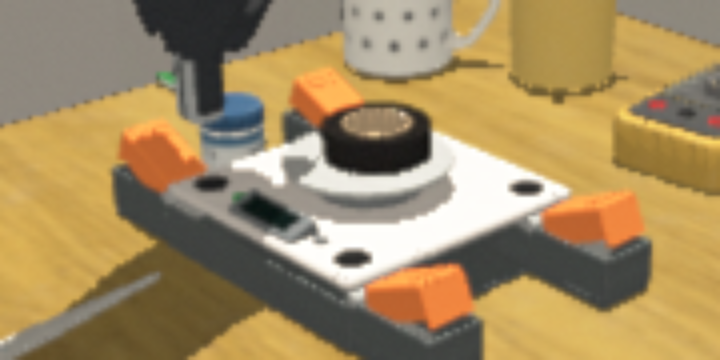

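The picture shows the closed fingertips just above the front-left dot at about (210,183), clear of the lever. Descending now.

```bash
python3 -m crank '[[255,1,-3,25,0,0,0],[255,1,-3,33,0,0,0],[255,1,-3,33,0,0,0],[255,1,-3,33,0,0,0]]'; python3 -m crank '[[255,0,0,1,0,0,0],[255,0,0,2,0,0,0],[255,0,0,3,0,0,0],[255,0,0,3,0,0,0]]'
```

```text
clock: 2.15
tool_pos: [0.487, 0.1328, 0.0445]
orientation: [-0.032, 3.141, 0.001]
contact_force: [0.6, -0.9, -0.2]
width: 0.0002
finger_force: 0.0
clock: 2.55
tool_pos: [0.4866, 0.1324, 0.0408]
orientation: [-0.032, 3.141, 0.0]
contact_force: [0.5, -0.0, -0.4]
width: -0.0002
finger_force: 0.0
```

```bash
python3 -m crank '[[255,0,0,1,0,0,0],[255,0,0,2,0,0,0],[255,0,0,2,0,0,0]]'
```

```text
clock: 2.85
tool_pos: [0.4867, 0.1325, 0.0392]
orientation: [-0.032, 3.141, 0.0]
contact_force: [-2.2, -0.7, 7.1]
width: 0.0007
finger_force: 3.7
```

Front-left is solid: 7 N at z = 39.2 mm. Next is front-right.

```bash
python3 -m crank '[[255,0,0,-12,0,0,0],[255,0,-50,-12,0,0,0],[255,0,-100,-12,0,0,0],[255,-2,-124,-10,0,0,0],[255,-2,-124,-6,0,0,0],[255,-2,-124,-6,0,0,0],[255,-2,-124,-6,0,0,0]]'; python3 -c "
from h import *
goal(-.062,-.062,.039)"
```

```text
clock: 3.55
tool_pos: [0.4912, 0.0098, 0.045]
orientation: [-0.034, 3.141, 0.001]
contact_force: [-1.4, 0.6, -0.7]
width: -0.0001
finger_force: 0.0
(array([ 1. , -0.7,  6. ]), array([0.001, 0.   , 0.001]))
```

```bash
python3 -m crank '[[255,0,0,2,0,0,0],[255,0,0,4,0,0,0],[255,0,0,5,0,0,0],[255,0,0,6,0,0,0],[255,0,0,6,0,0,0]]'
```

```text
clock: 4.05
tool_pos: [0.4911, 0.0088, 0.0387]
orientation: [0.032, -3.141, -0.0]
contact_force: [-0.5, -0.1, 1.0]
width: 0.0001
finger_force: 0.5
```

```bash
python3 -m crank '[[255,0,0,1,0,0,0],[255,0,0,1,0,0,0]]'
```

```text
clock: 4.25
tool_pos: [0.4911, 0.0086, 0.0378]
orientation: [-0.032, 3.141, 0.0]
contact_force: [-0.1, 1.2, 1.5]
width: 0.0005
finger_force: 0.9
```

```bash
python3 -m crank '[[255,0,0,1,0,0,0],[255,0,0,1.5,0,0,0],[255,0,0,1.5,0,0,0]]';python3 -m crank '[[255,0,0,1,0,0,0],[255,0,0,1,0,0,0]]'
```

```text
clock: 4.55
tool_pos: [0.4912, 0.0085, 0.0363]
orientation: [-0.032, 3.141, 0.0]
contact_force: [-1.3, 0.4, 2.4]
width: -0.0004
finger_force: 1.5
clock: 4.75
tool_pos: [0.4912, 0.0085, 0.0354]
orientation: [-0.032, 3.141, 0.0]
contact_force: [-1.6, 0.9, 6.8]
width: -0.0002
finger_force: 3.0
```

Front-right gives: it sank to 35.5 mm and then went solid at 7 N. Next I go up and over to its lever.

```bash
python3 -m crank '[[255,0,0,-35,0,0,0],[255,0,-25,-35,0,0,0],[255,0,-61,-35,0,0,0],[255,0,-61,-30,0,0,0],[255,0,-61,-30,0,0,0],[255,0,-61,-30,0,0,0]]'
python3 - <<'E'
from h import *
goal(-.062,-.123,.056)
im=r.read_camera("scene")[170:270,160:340];cv2.imwrite("pics/s2.png",cv2.resize(im[:,:,::-1],None,fx=4,fy=4))
E
```

```text
clock: 5.35
tool_pos: [0.4921, -0.0518, 0.0649]
orientation: [0.033, -3.141, -0.001]
contact_force: [0.8, 0.2, -0.2]
width: 0.0001
finger_force: 0.0
(array([ 0.6, -0. ,  8.9]), array([ 0.   , -0.001, -0.   ]))
```

View pics/s2.png

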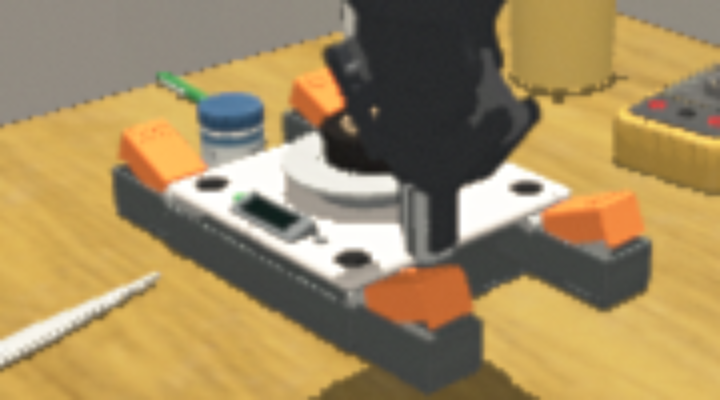

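The picture shows the fingertips right over the front-right lever at (430,255). Pressing now in small steps.

```bash
python3 -m crank '[[255,0.5,0,4,0,0,0],[255,0.5,0,7,0,0,0],[255,0.5,0,8,0,0,0],[255,0.5,0,9,0,0,0],[255,0.5,0,10,0,0,0]]'; python3 -m crank '[[255,0,0,0.7,0,0,0],[255,0,0,1.4,0,0,0],[255,0,0,2,0,0,0]]'
```

```text
clock: 5.9
tool_pos: [0.4917, -0.0526, 0.0553]
orientation: [0.032, -3.141, 0.0]
contact_force: [-0.5, 0.1, 4.0]
width: -0.0004
finger_force: 2.0
clock: 6.2
tool_pos: [0.4917, -0.0532, 0.0534]
orientation: [0.031, -3.141, 0.001]
contact_force: [-2.5, -3.0, 5.1]
width: -0.0001
finger_force: 2.5
```

```bash
python3 -m crank '[[255,0,0,0.7,0,0,0],[255,0,0,1.4,0,0,0],[255,0,0,2,0,0,0]]'
```

```text
clock: 6.5
tool_pos: [0.4923, -0.0523, 0.0514]
orientation: [-0.032, 3.14, 0.0]
contact_force: [-0.1, -2.0, 4.2]
width: 0.0
finger_force: 1.8
```

```bash
python3 -m crank '[[255,0,0,0.7,0,0,0],[255,0,0,1.4,0,0,0],[255,0,0,2,0,0,0]]'; python3 -m crank '[[255,0,0,0.7,0,0,0],[255,0,0,1.4,0,0,0],[255,0,0,2,0,0,0]]'
```

```text
clock: 6.8
tool_pos: [0.4923, -0.0525, 0.0494]
orientation: [-0.032, 3.141, 0.0]
contact_force: [0.8, -1.1, 4.1]
width: -0.0
finger_force: 1.8
clock: 7.1
tool_pos: [0.4921, -0.0525, 0.0473]
orientation: [-0.032, 3.141, -0.0]
contact_force: [0.8, -1.6, 4.2]
width: -0.0005
finger_force: 1.8
```

It is going down steadily at about 4 N.

```bash
python3 -m crank '[[255,0,0,1,0,0,0],[255,0,0,2,0,0,0],[255,0,0,3,0,0,0],[255,0,0,4,0,0,0],[255,0,0,5,0,0,0],[255,0,0,6,0,0,0],[255,0,0,7,0,0,0],[255,0,0,8,0,0,0]]'; python3 -m crank '[[255,0,0,0.7,0,0,0],[255,0,0,1.4,0,0,0],[255,0,0,2,0,0,0]]'
```

```text
clock: 7.9
tool_pos: [0.4917, -0.0526, 0.0392]
orientation: [0.032, -3.141, 0.0]
contact_force: [-0.4, -2.1, 4.3]
width: -0.0002
finger_force: 1.9
clock: 8.2
tool_pos: [0.4917, -0.0526, 0.0372]
orientation: [0.032, -3.141, 0.0]
contact_force: [-0.5, -2.9, 3.9]
width: 0.0
finger_force: 1.9
```

```bash
python3 -m crank '[[255,0,0,0.7,0,0,0],[255,0,0,1.4,0,0,0],[255,0,0,1.4,0,0,0]]'
```

```text
clock: 8.5
tool_pos: [0.4917, -0.0526, 0.0359]
orientation: [0.032, -3.141, -0.0]
contact_force: [-0.7, -2.9, 5.3]
width: -0.0
finger_force: 2.4
```

```bash
python3 -m crank '[[255,0,0,0.7,0,0,0],[255,0,0,1.2,0,0,0],[255,0,0,1.2,0,0,0],[255,0,0,1.2,0,0,0]]'
```

```text
clock: 8.9
tool_pos: [0.4918, -0.0526, 0.0355]
orientation: [-0.031, 3.141, 0.0]
contact_force: [-2.6, -3.9, 14.9]
width: 0.0002
finger_force: 7.7
```

Solid at z = 35.5 mm with 15 N, so the lever is flat. I'll raise the arm and check.

```bash
python3 -m crank '[[255,0,0,-10,0,0,0],[255,0,0,-50,0,0,0],[255,0,0,-100,0,0,0],[255,0,0,-140,0,0,0],[255,0,-50,-150,0,0,0],[255,0,-100,-150,0,0,0],[255,0,-150,-150,0,0,0],[255,0,-150,-150,0,0,0],[255,0,-150,-150,0,0,0],[255,0,-150,-150,0,0,0]]'
python3 - <<'E'
from h import *
im=r.read_camera("scene")[170:270,160:340];cv2.imwrite("pics/s3.png",cv2.resize(im[:,:,::-1],None,fx=4,fy=4))
E
```

```text
clock: 9.9
tool_pos: [0.4948, -0.2005, 0.1842]
orientation: [0.035, -3.14, -0.002]
contact_force: [-0.4, -0.3, -0.3]
width: -0.0002
finger_force: 0.0
```

View pics/s3.png

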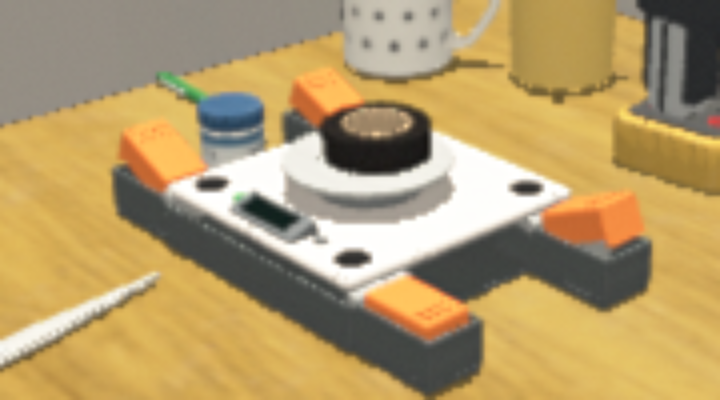

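The front-right lever at (420,305) is flat, the other three stand up, the plate is level, and the tape roll and can haven't moved.

```bash
python3 -c "
from plant import r
print(r.job_done())"
```

```text
the job is handed in; nothing more can be done
None
```

The front-right corner was the one that gave; its lever is now down flat, the other three still stand up, and I've handed the job in (no verdict came back).

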